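# Clip the seal-kit box shut and dock it behind its gravity catch

## Task

Fold down all four orange clips of the blue seal-kit box until each has snapped flat over its lug, keeping the lid seated. Then push the box fully home into its docking lane, letting the box's own lid edge lift the yellow catch so that it drops shut behind the box. Do not touch the catch with the robot, do not tip the box, and leave everything else on the bench where it is.

Things in the scene. Friction and masses are not known exactly. Their poses are not given: they have to be found in the camera images.
- kit_box: blue plastic seal-kit box, loose, 0.75 to 0.95 kg with lid and clips, sliding friction about 0.6. 133 (x) x 113 (y) x 56 mm high with lid. A plinth 16 mm high has the full outline; above it the walls stand in, outer faces 54 mm (x ends) and 44 mm (y sides) from the centre. Origin: centre of the underside; +x is the end that enters the dock first, z up. At the start it stands before the dock's mouth.
- box_mid (a point): centre of the box, 28 mm above its underside. Outside the middle of each wall sits a sprung blue lug, a round bar 2.5 mm in radius, 20 mm long, 33 mm above the underside and 7 mm out from the wall; a clip's hook bar snaps under it. The lug yields upwards.
- lid: clear lid with a white frame, 116x96x6 mm, 0.13 kg, seated on the box's rim by an 8 mm skirt, held by nothing until the clips are shut: a clip forced down hard can tip it up. Origin: centre of its underside, 50 mm above the box's underside; axes as the box's. The four orange clips hinge on it.
- dock: aluminium docking lane fixed to the bench, white slippery linings. Origin: where the box's origin is when fully home; the box enters along +x. Guide rails 34 mm high, inner faces at y = +-60.5 mm, from x = -35 mm to the back stop (face at x = 66.5 mm). Bracket (x 24 to 58, y 71 to 77 mm, 78 mm high) carries the catch. Nothing is above the lane from y = -60 to 35 mm.
- dock_mouth (a point): middle of the lane's mouth on the bench, at x = -70 mm in the dock's frame; the mouth plates, 34 mm high, flare from y = +-60 mm at x = -35 mm to about +-78 mm here
- catch (a joint): yellow gravity catch, 70 g: an arm 8 mm thick over the lane at y = 38 to 46 mm (dock frame), hinged at x = 41 mm, 64 mm up. 0 = down at rest, positive = nose lifted, 0.6 at most; falls by its own weight. The entering lid's edge (50 to 56 mm up) pushes up the nose's ramp, the arm rides on the lid at about 0.08 to 0.1 rad, and drops behind the lid's rear edge when the box is home.
- catch_nose (a point): bottom of the catch's nose at its back face: at rest x = -66, y = 42 mm in the dock's frame, 46 mm up. From here a ramp rises toward the mouth to its tip at x = -96 mm, 64 mm up.
- clip_front (a joint): orange clip flap on the box's +x end. Hinge line on the lid's edge, 60.5 mm from the box's centre, 54 mm up. Mid-side, 46 mm wide, 3 mm thick, 32 mm long. 0 = folded down and snapped, 1.57 = straight out, more = pointing up, 2.1 at most. Slippery plastic (friction 0.2), stays where left. Snaps over its lug from 0.33 to 0.1 rad with 2 to 3 N inwards at the rib.
- clip_front_rib (a point): centre of the thumb rib near the free edge of clip_front, 29.5 mm from the hinge (turns with the flap); a round bar of 2.5 mm radius, 42 mm long; when shut its outer face is 4.7 mm outside the hinge line and its centre 24.5 mm above the box's underside
- clip_left (a joint): orange clip flap on the box's +y side. Hinge line on the lid's edge, 50.5 mm from the box's centre, 54 mm up. Mid-side, 46 mm wide, 3 mm thick, 32 mm long. 0 = folded down and snapped, 1.57 = straight out, more = pointing up, 2.1 at most. Slippery plastic (friction 0.2), stays where left. Snaps over its lug from 0.33 to 0.1 rad with 2 to 3 N inwards at the rib.
- clip_left_rib (a point): centre of the thumb rib near the free edge of clip_left, 29.5 mm from the hinge (turns with the flap); a round bar of 2.5 mm radius, 42 mm long; when shut its outer face is 4.7 mm outside the hinge line and its centre 24.5 mm above the box's underside
- clip_rear (a joint): orange clip flap on the box's -x end. Hinge line on the lid's edge, 60.5 mm from the box's centre, 54 mm up. Mid-side, 46 mm wide, 3 mm thick, 32 mm long. 0 = folded down and snapped, 1.57 = straight out, more = pointing up, 2.1 at most. Slippery plastic (friction 0.2), stays where left. Snaps over its lug from 0.33 to 0.1 rad with 2 to 3 N inwards at the rib.
- clip_rear_rib (a point): centre of the thumb rib near the free edge of clip_rear, 29.5 mm from the hinge (turns with the flap); a round bar of 2.5 mm radius, 42 mm long; when shut its outer face is 4.7 mm outside the hinge line and its centre 24.5 mm above the box's underside
- clip_right (a joint): orange clip flap on the box's -y side. Hinge line on the lid's edge, 50.5 mm from the box's centre, 54 mm up. Mid-side, 46 mm wide, 3 mm thick, 32 mm long. 0 = folded down and snapped, 1.57 = straight out, more = pointing up, 2.1 at most. Slippery plastic (friction 0.2), stays where left. Snaps over its lug from 0.33 to 0.1 rad with 2 to 3 N inwards at the rib.
- clip_right_rib (a point): centre of the thumb rib near the free edge of clip_right, 29.5 mm from the hinge (turns with the flap); a round bar of 2.5 mm radius, 42 mm long; when shut its outer face is 4.7 mm outside the hinge line and its centre 24.5 mm above the box's underside
- grease_pot: bystander, loose, to be left alone: white pot with a red lid beside the box, 69 mm across, 54 mm high. Origin at the centre of its underside.
- fitting_a: bystander, loose, to be left alone: straight push-in air fitting standing on its brass hexagon, 15 mm across, 42 mm high. Origin at the centre of its underside.
- fitting_b: bystander, loose, to be left alone: elbow push-in air fitting standing on its brass hexagon, 24x15 mm, 30 mm high. Origin at the centre of its underside.
- piston: bystander, loose, to be left alone: white piston disc with a black ring, 40 mm across, 14 mm high. Origin at the centre of its underside.
- short_cylinder: bystander, loose, to be left alone: short pneumatic cylinder standing upright, 61x61 mm, 114 mm high. Origin at the centre of its underside.
- oil_bottle: bystander, loose, to be left alone: white oil bottle with a yellow spout beside the dock, 51 mm across, 152 mm high. Origin at the centre of its underside.
- tape_roll: bystander, loose, to be left alone: black roll of tape lying flat, 58 mm across, 19 mm high. Origin at the centre of its underside.
- spanner: bystander, loose, to be left alone: open-end spanner lying flat, 36x191x6 mm, long along its y axis. Origin at the centre of its underside.
There are look-alikes about, which are no part of the job. Of the things that look like the lid, the larger one is meant.

How it is judged:
By the outcome, as a careful person would: the job done as asked, in the order asked, and still so for the second after the job is handed in, with the robot touching nothing.
It also fails if it takes over 72 s, if anything falls off the work surface, if the arm or the gripper's body presses on something with over 40 N, if the wrist force passes 120 N, or if a joint passes its speed limit or range.

## Robot

A 6-joint arm with a two-finger parallel gripper is mounted at the origin on a cart in front of the work surface, level with it; the furniture and walls round the work are solid. World frame = base frame: x ahead of the robot, y to its left, z up, the work surface at z = 0. Lengths are in mm, angles in rad, forces in N, time in s.
With the tool pointing down it reaches from about 275 to 825 mm from the base axis. Payload 5.2 kg.
Tool frame: the origin (TCP) lies at the very end of the fingers, on their centre line; the grasp point (between the pads) lies robot.tcp_to_grasp behind it (robot.tcp_to_grasp is the distance from the TCP to the grasp point, in mm); z points along the fingers, y is the line along which they close (so a half turn about z gives the same grasp; the last joint's range is limited). The gripper opens to 93 mm and grips with 3 to 60 N. Pads are 15 mm wide; open, the fingers measure 128 mm over their backs; the gripper's body (75 mm by 188 mm) begins 65 mm behind the grasp point.
Start: joints at [-1.479, 0.259, 1.535, -0, 1.348, -0.203], TCP at [159.823, -526.271, 218.653] pointing down, gripper open.
Joint ranges: [-3.14, 3.14], [-0.91, 2.08], [0.19, 2.58], [-1.22, 4.36], [0.22, 2.71], [-3.12, 3.12]. Speed limits (rad/s): [2.57, 2.57, 3.14, 3.14, 3.14, 3.14].

## Interface

Orientations are given as a unit quaternion [w, x, y, z].
In Python, from rig import robot, grab_frame, job gives the robot as it stands.
- The arm moves only by the shell command python3 -m inch 'ROWS' [FORCE]. ROWS is JSON, a list of rows, each a list of 3 entries, a list of its own where there are three numbers: the shift along the tool's x, y, z in cm, then the turn, a rotation vector about the tool's x, y, z in rad, then the opening, from -1 (shut) to 1 (fully open). In form: [[[x, y, z], [wx, wy, wz], grip], ...]. A call has 1 to 20 rows; each row shifts and turns the commanded pose from where the row before left it, along the tool's axes as they then stand; what a row does not reach is not made up. A row lasts 1/8 s, in which the tool goes at most 62.5 mm and 10.7 degrees, less where a joint would pass 70% of its speed; a pose out of reach is approached as far as the arm can. A call is refused whole if a number of a shift passes 6.25 or a number of a turn 0.188, either way. A call with a gripper value outside its range is refused whole. The fingers move at their own pace and stop on an object; FORCE is the grip in N (left out, the last holds). Time passes only in rows, so rows that do not move let the fingers close. It gives the time, the measured TCP pose, the force, the opening and the grip force at its end, in the units of the state.
- robot.get_obs(): the state, without advancing time (a new reading comes with each control period).
- grab_frame(name): name is "side" or "top" or "wrist"; returns a dict with "color" (400x640x3 uint8, red, green, blue), "z_map" (400x640 float32, mm along the optical axis (not along the pixel's ray), 0 where there is no reading), "fx", "fy", "cx", "cy" (pixels), "distortion" ([k1, k2, p1, p2, k3] as OpenCV has them; the pictures are not rectified), "position" and "attitude" of the camera in the world. Camera axes: x right, y down, z forward; pixel columns grow to the right and rows downward; lengths in mm; the calibration is good to about 2 mm. A picture is of the moment at which its call begins.
- job.job_done(): hands the job in; it is judged then, once.
The state is a dict: "clock": time; "q": joint angles; "joint_vel": joint speeds; "joint_torque": joint torques, N m; "tool_pos": TCP position; "ee_rot": TCP orientation; "wrist_force": force on the tool from outside, world axes, zero at the start; "wrist_torque": the same for the moment, N m; "finger_gap": finger opening in mm; "gripper_force": force on a finger pad.
Only numpy, scipy, OpenCV 4.12 (cv2) and the standard library are available. Lean on these libraries where they do the work, as an engineer would, in place of code of your own. Each camera call takes 0.05 s, during which the arm holds its last target. There are 200 camera calls.

## Working session

There is one attempt and no reset: what is moved stays moved. The work goes in short steps, Python scripts to look and compute and a shell command to move; the robot and the scene stay as the last step left them, time stands still between calls to the robot, and variables do not carry over. Pictures are saved under pics/ and viewed, at most 10 in all, crops included, and the job is handed in when it is done.

```bash
ls; mkdir -p pics; cat > h.py <<'E'
import numpy as np, cv2
from rig import robot, grab_frame, job
from scipy.spatial.transform import Rotation as R
def cam(f):
    K=np.array([[f['fx'],0,f['cx']],[0,f['fy'],f['cy']],[0,0,1]],float)
    q=np.array(f['attitude'],float)
    Rm=R.from_quat([q[1],q[2],q[3],q[0]]).as_matrix() if q.size==4 else q
    return K,np.array(f['distortion'],float),Rm,np.array(f['position'],float)
def ray(f,uv):
    K,D,Rm,p=cam(f)
    n=cv2.undistortPoints(np.array(uv,float).reshape(-1,1,2),K,D).reshape(-1,2)
    return p,np.c_[n,np.ones(len(n))]@Rm.T
def onz(f,uv,z):
    p,d=ray(f,uv); return p+d*((z-p[2])/d[:,2])[:,None]
def cloud(f):
    h,w=f['z_map'].shape
    v,u=np.mgrid[:h,:w]; p,d=ray(f,np.c_[u.ravel(),v.ravel()])
    return (p+d*f['z_map'].reshape(-1,1)).reshape(h,w,3)
def proj(f,P):
    K,D,Rm,p=cam(f)
    rv=cv2.Rodrigues(Rm.T)[0]
    return cv2.projectPoints(np.array(P,float).reshape(-1,1,3),rv,-Rm.T@p,K,D)[0].reshape(-1,2)
def save(f,n): cv2.imwrite(f'pics/{n}.png',f['color'][:,:,::-1])
E
python3 - <<'E'
from h import *
print(robot.get_obs(), robot.tcp_to_grasp)
for n in ['side','top']:
    f=grab_frame(n); save(f,n+'0'); print(n,f['position'],f['attitude'],f['fx'])
E
```

```text
pics
{'clock': 0.0, 'q': array([-1.47881697e+00,  2.59358911e-01,  1.53607517e+00, -9.46502349e-06,
        1.34797692e+00, -2.02802214e-01]), 'joint_vel': array([-0.00040485, -0.00038035, -0.00044371,  0.0012141 ,  0.00180212,
       -0.00020321]), 'joint_torque': array([-4.68715371e-04, -4.37311792e+01, -2.83999014e+01,  7.16455537e-02,
        4.13873093e-02, -1.48903418e-04]), 'tool_pos': array([ 159.75949325, -525.72355306,  217.81231038]), 'ee_rot': array([-9.08034390e-04,  9.89157065e-01,  1.46858686e-01,  4.57453885e-05]), 'wrist_force': array([ 0.22203436, -0.24072506,  0.91112073]), 'wrist_torque': array([-0.00528727,  0.00115561, -0.04450119]), 'gripper_force': 0.0, 'finger_gap': 93.21880633579354} 18.8
side [434.31821056 890.32714915 837.80392998] [ 0.02322347 -0.04022837  0.88491758 -0.46342553] 492.0992052505481
top [ 414.57444068 -233.5823291  1255.63930745] [ 0.04286656 -0.70222112  0.71027433 -0.02362905] 434.296612821664
```

View pics/top0.png

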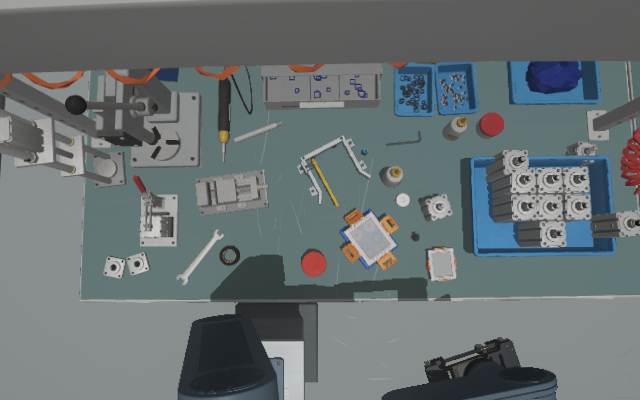

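View pics/side0.png

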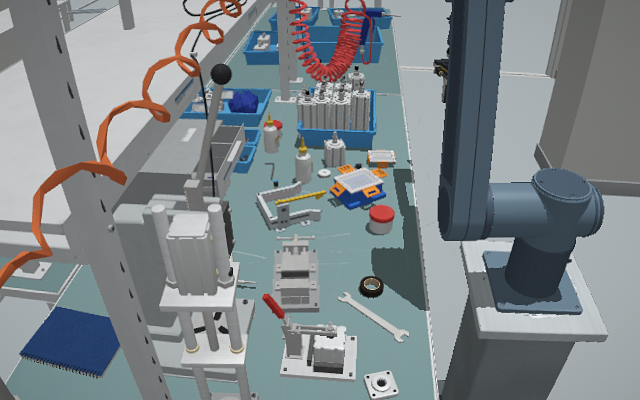

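The top view shows the box at about (370,238), turned with respect to the dock, which is at about (335,165) with its mouth facing down. The pot is at (314,264), the bottle at (392,177), the piston at (403,200), the short cylinder at (437,207) and the small look-alike box at (441,264). Next I measure the box and dock.

```bash
cat > m.py <<'E'
from h import *
def meas(f,roi):
    u0,u1,v0,v1=roi; C=cloud(f); hsv=cv2.cvtColor(f['color'],cv2.COLOR_RGB2HSV)
    m=np.zeros(hsv.shape[:2],bool); m[v0:v1,u0:u1]=1
    H,S,V=[hsv[:,:,i].astype(int) for i in range(3)]
    orange=m&(H>=7)&(H<=18)&(S>150)&(V>120); yellow=m&(H>=20)&(H<=32)&(S>140)&(V>110); blue=m&(H>=100)&(H<=120)&(S>150)
    return C,orange,yellow,blue,H,S,V,m
E
python3 - <<'E'
from m import *
f=grab_frame('top'); roi=(290,460,125,285)
C,o,y,b,H,S,V,m=meas(f,roi)
for nm,mk in (('orange',o),('yellow',y),('blue',b)):
    n,l,st,ce=cv2.connectedComponentsWithStats(mk.astype(np.uint8))
    for i in range(1,n):
        if st[i,4]>12:
            P=C[l==i]; print(nm,ce[i].round(),st[i,4],np.median(P,0).round(1),'z',np.percentile(P[:,2],[5,50,95]).round(),'x',P[:,0].min().round(),P[:,0].max().round(),'y',P[:,1].min().round(),P[:,1].max().round())
# lid: top points z 48..62
M=m&(C[:,:,2]>50)&(C[:,:,2]<62)&~o
M[:, :335]=0; M[:,405:]=0; M[:200]=0; M[275:]=0
n,l,st,ce=cv2.connectedComponentsWithStats(M.astype(np.uint8)); i=1+st[1:,4].argmax()
P=C[l==i]; print('lid',P.mean(0), cv2.minAreaRect(P[:,:2].astype(np.float32)))
# dock tops
M=m&(C[:,:,2]>28)&(C[:,:,2]<40)&~y&~o; M[205:]=0; M[:,380:]=0
np.save('docktop.npy',C[M]); print(len(C[M]))
sub=cv2.resize(f['color'][125:285,285:465],None,fx=4.4,fy=3.7,interpolation=cv2.INTER_CUBIC)
cv2.imwrite('pics/crop1.png',sub[:,:,::-1])
E
```

```text
orange [353. 217.] 137 [ 494.6 -303.6   46. ] z [ 3. 46. 56.] x 474.0 518.0 y -328.0 -281.0
orange [392. 221.] 33 [ 478.4 -409.1   58.3] z [53. 58. 65.] x 415.0 498.0 y -422.0 -234.0
orange [384. 227.] 15 [ 464.7 -387.6   56.7] z [53. 57. 61.] x 457.0 476.0 y -395.0 -382.0
orange [350. 252.] 149 [ 397.4 -295.3   52.2] z [44. 52. 58.] x 373.0 420.0 y -315.0 -271.0
orange [389. 264.] 33 [ 363.8 -398.6   57. ] z [52. 57. 61.] x 350.0 374.0 y -415.0 -384.0
yellow [324. 181.] 134 [ 591.7 -223.5   68.2] z [64. 68. 72.] x 526.0 671.0 y -258.0 -191.0
yellow [395. 173.] 43 [ 603.9 -411.7  118.4] z [114. 118. 148.] x 597.0 616.0 y -422.0 -404.0
lid [ 432.5368854  -353.19150664   55.49892331] ((430.0343322753906, -348.75225830078125), (146.71417236328125, 153.8861541748047), 85.44470977783203)
525
```

View pics/crop1.png

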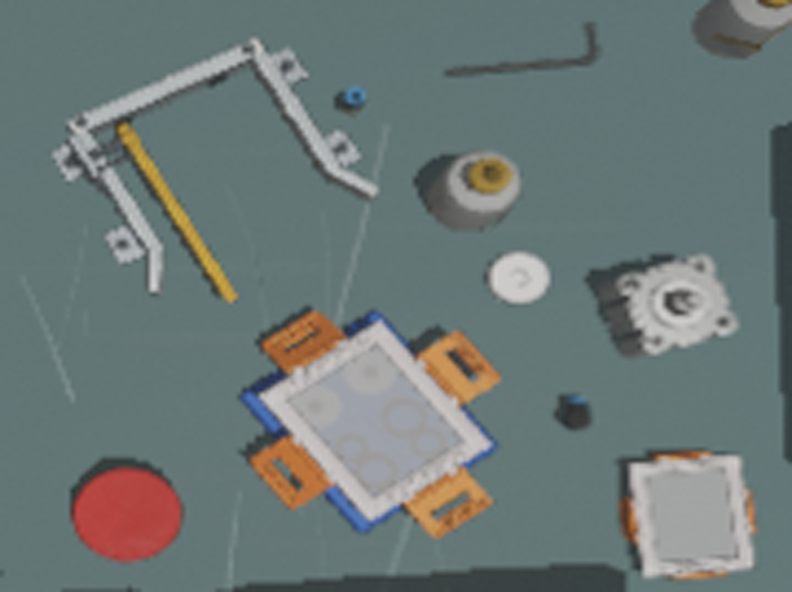

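The crop shows the dock opening toward the lower right with the catch's tip at (235,297). The box's long axis runs up-left, with its front clip at (300,340), left (290,475), rear (450,505) and right (460,365). All four flaps stick out. Next, a closer look with the wrist camera.

```bash
python3 -m inch '[[[5.0,-1.5,-2.6],[0,0,0],-1],[[5.0,-1.5,-2.6],[0,0,0],-1],[[5.0,-1.5,-2.6],[0,0,0],-1],[[5.0,-1.5,-2.6],[0,0,0],-1],[[5.0,-1.5,-2.6],[0,0,0],-1],[[4.0,-1.5,-1.5],[0,0,0],-1],[[0,0,0],[0,0,0],-1],[[0,0,0],[0,0,0],-1],[[0,0,0],[0,0,0],-1]]' 10
python3 - <<'E'
from m import *
print(robot.get_obs()['tool_pos'],robot.get_obs()['ee_rot'])
f=grab_frame('wrist'); save(f,'w1'); print(f['position'],f['fx'],cam(f)[2])
E
```

```text
clock: 1.27
tool_pos: [410.0, -356.5, 362.7]
ee_rot: [-0.001, 0.989, 0.146, -0.001]
wrist_force: [-0.5, 0.8, 0.6]
finger_gap: 7.7
gripper_force: 0.0
[ 410.03296769 -356.5267486   362.73475351] [-6.66081357e-04  9.89279895e-01  1.46029081e-01 -5.94994387e-04]
[ 487.86728908 -334.41516218  529.29543477] 280.90346003606345 [[ 2.89537580e-01 -9.16651017e-01 -2.75533851e-01]
 [-9.57166594e-01 -2.77377236e-01 -8.30299926e-02]
 [-3.17290880e-04  2.87772101e-01 -9.57698866e-01]]
```

View pics/w1.png

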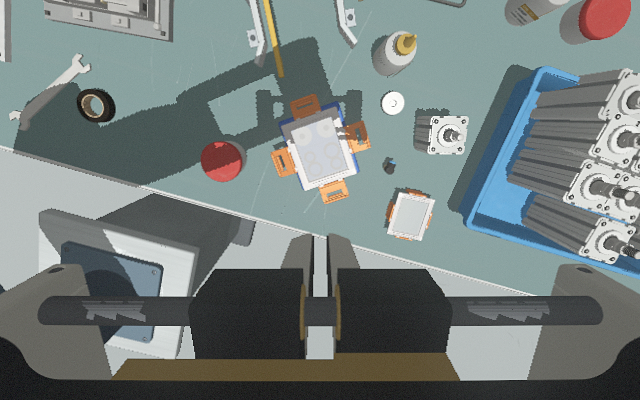

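The wrist view shows the box at (322,147) with all four flaps open, the catch tip at (280,75), the pot at (222,160) and the piston at (392,102). Next I fit the lid and the dock from depth.

```bash
cat > fit.py <<'E'
from m import *
def boxfit(f,c0=(430,-350),rad=120):
    C,o,y,b,H,S,V,m=meas(f,(0,640,0,400))
    near=np.hypot(C[:,:,0]-c0[0],C[:,:,1]-c0[1])<rad
    M=near&(C[:,:,2]>50)&(C[:,:,2]<62)&~cv2.dilate(o.astype(np.uint8),np.ones((3,3))).astype(bool)
    M=cv2.morphologyEx(M.astype(np.uint8),cv2.MORPH_OPEN,np.ones((5,5)))
    n,l,st,ce=cv2.connectedComponentsWithStats(M); i=1+st[1:,4].argmax(); P=C[l==i]
    cs=cv2.findContours((l==i).astype(np.uint8),cv2.RETR_EXTERNAL,cv2.CHAIN_APPROX_NONE)[0][0].reshape(-1,2)
    Q=onz(f,cs,56.)[:,:2].astype(np.float32)
    r=cv2.minAreaRect(Q); return r,np.median(P[:,2]),o&near,C
E
python3 - <<'E'
from fit import *
for nm in ('wrist','top'):
    f=grab_frame(nm); r,z,o,C=boxfit(f); 
    bx=cv2.boxPoints(r); e=bx[1]-bx[0]; e2=bx[2]-bx[1]
    e=e if np.hypot(*e)>np.hypot(*e2) else e2
    yaw=np.arctan2(e[1],e[0]); 
    if np.cos(yaw-0.7)<0: yaw+=np.pi
    yaw=np.arctan2(np.sin(yaw),np.cos(yaw))
    print(nm,r,'z',z,'yaw',yaw)
    P=C[o]-[*r[0],0]; c,s=np.cos(yaw),np.sin(yaw)
    L=np.c_[P[:,0]*c+P[:,1]*s,-P[:,0]*s+P[:,1]*c,P[:,2]]
    for k,(ax,sg,h) in dict(front=(0,1,60.5),left=(1,1,50.5),rear=(0,-1,60.5),right=(1,-1,50.5)).items():
        q=L[(sg*L[:,ax]>h-4)&(abs(L[:,1-ax])<27)&(L[:,2]>20)]
        if len(q)>10:
            out=sg*q[:,ax]-h; far=out>np.percentile(out,75)
            print(k,len(q),'out pct',np.percentile(out,[5,50,95]).round(1),'z at far',np.median(q[far,2]).round(1),'lat',q[:,1-ax].mean().round(1))
    C2=C; D=(C2[:,:,2]>30)&(C2[:,:,2]<39)&(C2[:,:,0]>500)&(C2[:,:,0]<740)&(C2[:,:,1]<-120)&(C2[:,:,1]>-360)
    D[:]=D&(f['color'].min(2)>110)
    Pd=C2[D]; np.save(f'dock_{nm}.npy',Pd)
    rr=cv2.minAreaRect(Pd[:,:2].astype(np.float32)); print('dock',len(Pd),rr)
    C,oo,yy,*_=meas(f,(0,640,0,400)); Y=C[yy&(C[:,:,0]>480)&(C[:,:,0]<700)&(C[:,:,1]<-170)&(C[:,:,1]>-275)&(C[:,:,2]>40)]
    v=np.linalg.svd(Y[:,:2]-Y[:,:2].mean(0),full_matrices=False)[2][0]; v*=np.sign(v[0]); t=(Y[:,:2]-Y[:,:2].mean(0))@v
    print('catch',Y.mean(0).round(1),'yaw',np.arctan2(v[1],v[0]),Y[:,:2].mean(0)+v*t.min(),Y[:,:2].mean(0)+v*t.max(),len(Y))
img=np.full((300,300,3),0,np.uint8)
for n,c in(('wrist',(0,255,0)),('top',(0,0,255))):
    for p in np.load(f'dock_{n}.npy'): 
        cv2.circle(img,(int((-100-p[1])),int(750-p[0])),0,c,-1)
cv2.imwrite('pics/dk.png',cv2.resize(img,None,fx=2,fy=2,interpolation=0))
E
```

```text
wrist ((440.5220947265625, -362.9983825683594), (147.46615600585938, 129.3609161376953), 34.79518508911133) z 55.594613159199014 yaw 0.6072908
front 32 out pct [15.2 25.2 32.4] z at far 42.8 lat 11.5
left 48 out pct [13.1 35.5 41.2] z at far 48.3 lat 12.0
dock 691 ((609.4955444335938, -268.76837158203125), (88.65837860107422, 165.12118530273438), 22.29860496520996)
catch [ 559.  -244.9   68.3] yaw 0.47495558980824054 [ 527.22073301 -261.23913738] [ 618.70203926 -214.19798977] 96
top ((468.35491943359375, -323.150146484375), (55.120948791503906, 96.0865249633789), 30.182147979736328) z 55.23549203682978 yaw 2.0975742
dock 444 ((640.7039794921875, -254.47984313964844), (141.5604248046875, 160.4558563232422), 24.156923294067383)
catch [ 609.9 -215.1   68.7] yaw 0.47671115666563724 [ 562.87212982 -239.42434661] [ 655.48615725 -191.59496785] 97
```

View pics/dk.png

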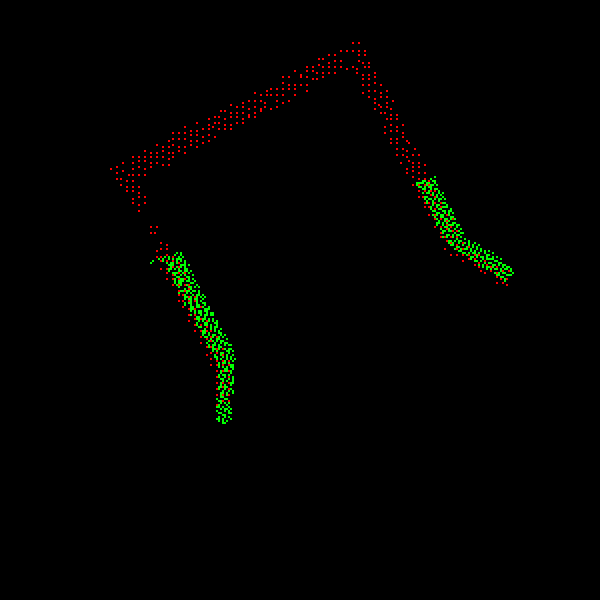

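Dock rails in this plot give kinks at about (575,-216) and (628,-323). So the dock is at about (632,-254) with yaw 0.47. The catch tip computed from that pose, (527,-260), matches the measured (527,-261). Next I refit the lid by colour on the unshadowed first top image.

```bash
cat > lid.py <<'E'
from m import *
def lidrect(f,box,vmin=120,smax=70,ref=0.7):
    hsv=cv2.cvtColor(f['color'],cv2.COLOR_RGB2HSV); u0,u1,v0,v1=box
    M=((hsv[:,:,1]<smax)&(hsv[:,:,2]>vmin)).astype(np.uint8); k=np.zeros_like(M); k[v0:v1,u0:u1]=1; M&=k
    M=cv2.morphologyEx(M,cv2.MORPH_OPEN,np.ones((3,3)))
    n,l,st,ce=cv2.connectedComponentsWithStats(M); i=1+st[1:,4].argmax()
    cs=cv2.findContours((l==i).astype(np.uint8),cv2.RETR_EXTERNAL,cv2.CHAIN_APPROX_NONE)[0]
    cs=max(cs,key=len).reshape(-1,2)
    r=cv2.minAreaRect(onz(f,cs,56.)[:,:2].astype(np.float32)); bx=cv2.boxPoints(r)
    e,e2=bx[1]-bx[0],bx[2]-bx[1]; e=e if np.hypot(*e)>np.hypot(*e2) else e2
    yaw=np.arctan2(e[1],e[0]); yaw=(yaw-ref+np.pi/2)%np.pi-np.pi/2+ref
    return r,yaw,st[i,4]
def clips(f,ctr,yaw,c0=None):
    hsv=cv2.cvtColor(f['color'],cv2.COLOR_RGB2HSV).astype(int); C=cloud(f)
    o=(hsv[:,:,0]>=4)&(hsv[:,:,0]<=20)&(hsv[:,:,1]>120)&(hsv[:,:,2]>50)
    P=C-[*ctr,0]; c,s=np.cos(yaw),np.sin(yaw)
    X=P[:,:,0]*c+P[:,:,1]*s; Y=-P[:,:,0]*s+P[:,:,1]*c; Z=C[:,:,2]
    for k,(ax,sg,h) in dict(front=(0,1,60.5),left=(1,1,50.5),rear=(0,-1,60.5),right=(1,-1,50.5)).items():
        A,B=(X,Y) if ax==0 else (Y,X); out=sg*A-h
        q=o&(out>-5)&(out<45)&(abs(B)<30)&(Z>15)&(Z<95)
        if q.sum()<5: print(k,'none',q.sum()); continue
        oo,zz=out[q],Z[q]; far=oo>np.percentile(oo,60)
        print(k,q.sum(),'out',np.percentile(oo,[5,50,95]).round(1),'z',np.percentile(zz,[5,50,95]).round(1),'zfar',np.median(zz[far]).round(1),'th',np.median(np.arctan2(oo[far],54-zz[far])).round(2),'lat',np.median(B[q]).round(1))
E
python3 - <<'E'
from lid import *
f=grab_frame('top'); f['color']=np.ascontiguousarray(cv2.imread('pics/top0.png')[:,:,::-1])
r,yaw,a=lidrect(f,(335,402,205,272)); print('top',r,yaw,a)
w=grab_frame('wrist')
for v in (70,90): 
    r2,y2,a=lidrect(w,(275,368,98,205),v,80); print('wr',r2,y2,a)
clips(w,r[0],yaw)
P=proj(w,[[*p,56] for p in cv2.boxPoints(r)])
im=w['color'].copy(); cv2.polylines(im,[np.round(P).astype(int)],True,(255,0,255),1)
cv2.imwrite('pics/c2.png',cv2.resize(im[80:220,250:400],None,fx=4,fy=4,interpolation=cv2.INTER_CUBIC)[:,:,::-1])
E
```

```text
top ((435.3538818359375, -347.87451171875), (120.18931579589844, 99.11097717285156), 36.07212448120117) 0.6295776 1498
wr ((432.3204650878906, -353.5699768066406), (176.3365478515625, 162.56295776367188), 16.826072692871094) 0.29367048 6733
wr ((425.8045349121094, -355.5404968261719), (162.72181701660156, 162.56295776367188), 16.826072692871094) 0.29367036 6313
front 446 out [ 1.  12.6 27.1] z [40.4 48.2 57.3] zfar 41.6 th 1.08 lat -2.3
left 420 out [-1.8 10.9 27.1] z [46.8 52.7 57.3] zfar 49.2 th 1.37 lat 2.3
rear 253 out [-1.7 18.1 28.8] z [52.8 55.7 58.2] zfar 55.7 th 1.64 lat 0.6
right 330 out [ 1.5 15.4 31.2] z [55.6 57.6 62. ] zfar 59.9 th 1.78 lat 7.8
```

View pics/c2.png

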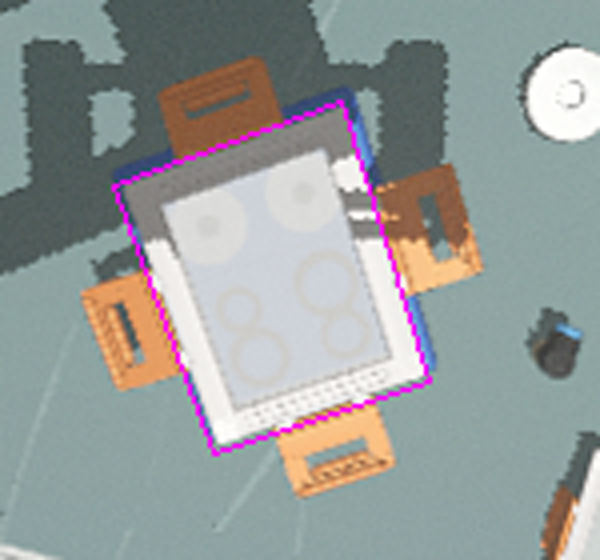

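The overlay at (270,270) hugs the lid's frame well, so the box is at (435.3,-347.9) with yaw 0.63. The clip angles are about 1.08 front, 1.37 left, 1.64 rear and 1.78 right. The rear clip goes first: I turn the tool to the box's yaw and go above that flap.

```bash
python3 -m inch '[[[0,0,0],[0,0,-0.167],-1],[[0,0,0],[0,0,-0.167],-1],[[-3.2,0.4,3],[0,0,0],-1],[[-3.2,0.4,5.5],[0,0,0],-1],[[0,0,6],[0,0,0],-1],[[0,0,6],[0,0,0],-1],[[0,0,5],[0,0,0],-1],[[0,0,2],[0,0,0],-1],[[0,0,0],[0,0,0],-1],[[0,0,0],[0,0,0],-1]]' 10
cat > st.py <<'E'
import sys; from h import *
# state in the box frame; usage: st.py [cx cy yaw]
a=[float(x) for x in sys.argv[1:]] or [435.3,-347.9,.63]
o=robot.get_obs(); p=o['tool_pos']-[a[0],a[1],0]; c,s=np.cos(a[2]),np.sin(a[2])
q=o['ee_rot']; Rm=R.from_quat([q[1],q[2],q[3],q[0]]).as_matrix()
F=o['wrist_force']
print('t',round(o['clock'],2),'loc',np.round([p[0]*c+p[1]*s,-p[0]*s+p[1]*c,p[2]],1),'toolyaw',round(np.arctan2(Rm[1,0],Rm[0,0]),3),'tilt',Rm[:2,2].round(3),'Floc',np.round([F[0]*c+F[1]*s,-F[0]*s+F[1]*c,F[2]],1),'gap',round(o['finger_gap'],1),'q6',o['q'][5].round(2))
E
python3 st.py
```

```text
clock: 2.78
tool_pos: [365.0, -400.5, 90.9]
ee_rot: [0.001, 0.951, 0.309, 0.0]
wrist_force: [0.5, -0.6, 0.2]
finger_gap: 0.7
gripper_force: 0.0
t 2.77 loc [-87.8  -1.1  90.9] toolyaw 0.629 tilt [ 0.001 -0.002] Floc [ 0.1 -0.8  0.2] gap 0.7 q6 -0.1
```

```bash
python3 -m inch '[[[0,0,1.5],[0,0,0],-1],[[0,0,1.4],[0,0,0],-1],[[0,0,0.8],[0,0,0],-1],[[0,0,0.8],[0,0,0],-1],[[0,0,0],[0,0,0],-1]]' 10; python3 st.py; python3 -m inch '[[[0.1,0,0.5],[0,0,0],-1],[[0.1,0,0.5],[0,0,0],-1],[[0.3,0,0.4],[0,0,0],-1],[[0.3,0,0.4],[0,0,0],-1],[[0.2,0,0.25],[0,0,0],-1],[[0,0,0],[0,0,0],-1]]'; python3 st.py
```

```text
clock: 3.4
tool_pos: [364.3, -399.1, 44.0]
ee_rot: [-0.001, 0.951, 0.309, -0.0]
wrist_force: [-0.4, 0.3, -0.3]
finger_gap: 0.4
gripper_force: 0.0
t 3.4 loc [-87.5   0.4  44. ] toolyaw 0.629 tilt [-0.001  0.001] Floc [-0.2  0.5 -0.3] gap 0.4 q6 -0.1
clock: 4.15
tool_pos: [372.7, -393.3, 23.9]
ee_rot: [-0.0, 0.951, 0.309, -0.0]
wrist_force: [-0.2, -0.1, -0.6]
finger_gap: 0.3
gripper_force: 0.0
t 4.15 loc [-77.3   0.2  23.9] toolyaw 0.629 tilt [-0.     0.001] Floc [-0.2  0.1 -0.6] gap 0.3 q6 -0.08
```

```bash
python3 -m inch '[[[0.2,0,0.2],[0,0,0],-1],[[0.2,0,0.1],[0,0,0],-1],[[0,0,0],[0,0,0],-1]]'; python3 st.py; for i in 1; do :; done;  python3 -m inch '[[[0.1,0,0],[0,0,0],-1],[[0.1,0,0],[0,0,0],-1]]'; python3 st.py;  python3 -m inch '[[[0.1,0,0],[0,0,0],-1],[[0.1,0,0],[0,0,0],-1]]'; python3 st.py
```

```text
clock: 4.53
tool_pos: [376.0, -391.1, 21.1]
ee_rot: [-0.0, 0.951, 0.309, 0.0]
wrist_force: [0.1, -0.4, 0.3]
finger_gap: 0.6
gripper_force: 0.0
t 4.53 loc [-73.4   0.   21.1] toolyaw 0.629 tilt [-0.  0.] Floc [-0.1 -0.3  0.3] gap 0.6 q6 -0.07
clock: 4.78
tool_pos: [377.0, -390.6, 21.2]
ee_rot: [0.0, 0.951, 0.309, -0.001]
wrist_force: [-4.3, -2.6, -0.6]
finger_gap: 0.4
gripper_force: 2.3
t 4.78 loc [-72.2  -0.1  21.2] toolyaw 0.629 tilt [-0.001 -0.001] Floc [-5.   0.5 -0.6] gap 0.4 q6 -0.07
clock: 5.03
tool_pos: [378.8, -389.3, 21.2]
ee_rot: [0.0, 0.951, 0.309, -0.0]
wrist_force: [-4.3, -2.9, -0.7]
finger_gap: 0.5
gripper_force: 2.3
t 5.03 loc [-70.   -0.2  21.2] toolyaw 0.629 tilt [-0. -0.] Floc [-5.2  0.3 -0.7] gap 0.5 q6 -0.06
```

```bash
python3 -m inch '[[[-1.5,0,0],[0,0,0],-1],[[-2,0,-3],[0,0,0],-1],[[-2,0,-5],[0,0,0],-1],[[-1,0,-5],[0,0,0],-1],[[0,0,0],[0,0,0],-1],[[0,0,0],[0,0,0],-1]]'; python3 - <<'E'
from lid import *
f=grab_frame('wrist'); save(f,'w3')
import pickle
clips(f,(436.5,-347),.63)
r=lidrect(f,(200,460,20,260),200,40); print(r)
E
```

```text
clock: 5.78
tool_pos: [326.3, -426.8, 150.8]
ee_rot: [-0.0, 0.951, 0.309, 0.0]
wrist_force: [-0.3, 0.5, -0.0]
finger_gap: 0.4
gripper_force: 0.0
front none 0
left 1950 out [-1.7 11.7 27.7] z [47.  52.  56.9] zfar 49.0 th 1.36 lat 3.7
rear 236 out [-4.9 -2.3  0.8] z [27.4 56.6 58.1] zfar 56.4 th -2.65 lat -1.3
right 2139 out [ 1.2 14.8 30.9] z [55.3 57.2 61.4] zfar 58.3 th 1.73 lat 3.6
(((428.85955810546875, -354.05413818359375), (61.90721893310547, 69.42013549804688), 36.052547454833984), np.float32(2.2000315), np.int32(6587))
```

View pics/w3.png

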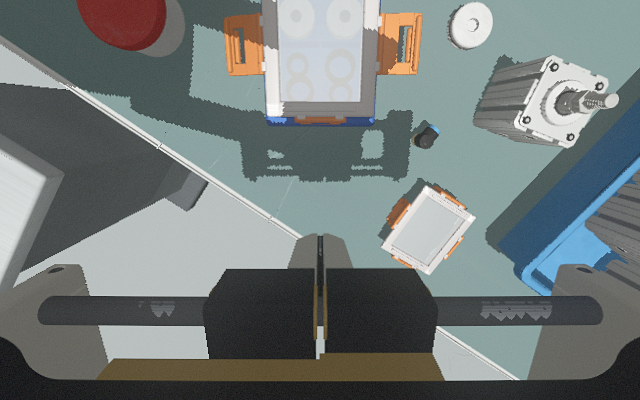

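The rear clip lies flat at (320,121), with the lid seated. Next is the front clip.

```bash
python3 -m inch '[[[5.6,0,0],[0,0,0],-1],[[5.6,0,0],[0,0,0],-1],[[5.7,0,0],[0,0,0],-1],[[5.7,0,0],[0,0,0],-1],[[0,0,2],[0,0,0],-1],[[0,0,4],[0,0,0],-1],[[0,0,2.5],[0,0,0],-1],[[0,0,0.8],[0,0,0],-1],[[0,0,0.8],[0,0,0],-1],[[0,0,0],[0,0,0],-1]]';python3 st.py
```

```text
clock: 7.08
tool_pos: [509.3, -294.3, 50.1]
ee_rot: [-0.0, 0.951, 0.309, -0.0]
wrist_force: [0.5, -0.9, 0.4]
finger_gap: 0.5
gripper_force: 0.0
t 7.08 loc [91.4 -0.3 50.1] toolyaw 0.629 tilt [-0.  0.] Floc [-0.1 -1.   0.4] gap 0.5 q6 0.23
```

```bash
python3 -m inch '[[[0,0,0.7],[0,0,0],-1],[[-0.2,0,0.7],[0,0,0],-1],[[-0.3,0,0.4],[0,0,0],-1],[[-0.3,0,0.4],[0,0,0],-1],[[-0.2,0,0.3],[0,0,0],-1],[[-0.2,0,0.3],[0,0,0],-1],[[0,0,0],[0,0,0],-1]]'; python3 st.py; python3 -m inch '[[[-0.1,0,0.1],[0,0,0],-1],[[-0.1,0,0],[0,0,0],-1],[[0,0,0],[0,0,0],-1]]'; python3 st.py;  python3 -m inch '[[[-0.1,0,0],[0,0,0],-1],[[-0.1,0,0],[0,0,0],-1]]'; python3 st.py
```

```text
clock: 7.95
tool_pos: [499.5, -301.7, 22.6]
ee_rot: [0.0, 0.951, 0.309, 0.0]
wrist_force: [0.3, 0.5, -0.1]
finger_gap: 0.3
gripper_force: 0.0
t 7.95 loc [79.1 -0.5 22.6] toolyaw 0.628 tilt [ 0.001 -0.   ] Floc [ 0.6  0.2 -0.1] gap 0.3 q6 0.21
clock: 8.32
tool_pos: [498.1, -302.2, 20.9]
ee_rot: [-0.0, 0.951, 0.309, 0.0]
wrist_force: [2.2, 1.9, -1.4]
finger_gap: 0.6
gripper_force: 1.0
t 8.32 loc [77.7 -0.1 20.9] toolyaw 0.629 tilt [-0.     0.001] Floc [ 2.9  0.2 -1.4] gap 0.6 q6 0.2
clock: 8.57
tool_pos: [496.7, -303.3, 21.1]
ee_rot: [-0.0, 0.951, 0.309, 0.0]
wrist_force: [3.9, 2.9, -1.1]
finger_gap: 0.4
gripper_force: 2.1
t 8.57 loc [75.9 -0.1 21.1] toolyaw 0.629 tilt [0.    0.001] Floc [ 4.9  0.1 -1.1] gap 0.4 q6 0.2
```

```bash
python3 -m inch '[[[-0.1,0,0],[0,0,0],-1],[[-0.1,0,0],[0,0,0],-1]]'; python3 st.py;  python3 -m inch '[[[-0.1,0,0],[0,0,0],-1],[[0,0,0],[0,0,0],-1]]'; python3 st.py; python3 -m inch '[[[1.2,0,0],[0,0,0],-1],[[1,0,-4],[0,0,0],-1],[[0,0,-5],[0,0,0],-1],[[-3,0,-5],[0,0,0],-1],[[-5,0,-2],[0,0,0],-1],[[-5,0,0],[0,0,0],-1],[[-5,0,0],[0,0,0],-1],[[-2,0,0],[0,0,0],-1],[[0,0,0],[0,0,0],-1],[[0,0,0],[0,0,0],-1]]';python3 - <<'E'
from lid import *
f=grab_frame('wrist'); save(f,'w4')
clips(f,(436.5,-347),.63)
E
```

```text
clock: 8.82
tool_pos: [494.8, -304.8, 21.2]
ee_rot: [-0.0, 0.951, 0.309, 0.0]
wrist_force: [3.3, 2.6, -1.4]
finger_gap: 0.4
gripper_force: 2.1
t 8.82 loc [73.5 -0.2 21.2] toolyaw 0.629 tilt [0. 0.] Floc [ 4.2  0.1 -1.4] gap 0.4 q6 0.2
clock: 9.07
tool_pos: [493.9, -305.6, 21.3]
ee_rot: [0.0, 0.951, 0.309, -0.0]
wrist_force: [3.0, 1.6, -1.8]
finger_gap: 0.6
gripper_force: 1.8
t 9.07 loc [72.3 -0.3 21.3] toolyaw 0.629 tilt [-0. -0.] Floc [ 3.4 -0.4 -1.8] gap 0.6 q6 0.2
clock: 10.32
tool_pos: [350.6, -409.7, 181.3]
ee_rot: [-0.0, 0.951, 0.309, 0.0]
wrist_force: [0.2, 0.6, 0.0]
finger_gap: 0.4
gripper_force: 0.0
front 174 out [-4.9 -3.1 -1.3] z [55.4 56.9 58.1] zfar 56.4 th -2.47 lat -1.9
left 1381 out [-2.  11.2 27.4] z [46.7 52.1 57.1] zfar 48.8 th 1.35 lat -2.2
rear 131 out [1. 3. 5.] z [55.3 56.9 58.1] zfar 57.0 th 2.2 lat -1.8
right 1487 out [ 1.4 14.6 31.1] z [55.4 57.1 61.1] zfar 58.2 th 1.73 lat -2.6
```

View pics/w4.png

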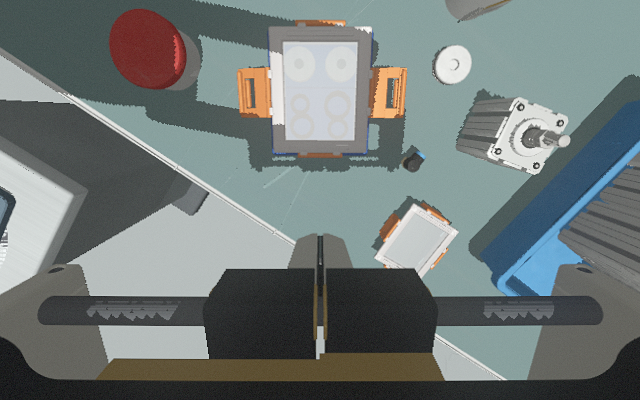

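The front clip's hinge shows at (320,23), but its free edge is hidden from here. I look at it from the front.

```bash
python3 -m inch '[[[5.5,0,0],[0,0,0],-1],[[5.5,0,0],[0,0,0],-1],[[5.5,0,2],[0,0,0],-1],[[0,0,0],[0,0,0],-1],[[0,0,0],[0,0,0],-1]]';python3 - <<'E'
from lid import *
f=grab_frame('wrist'); save(f,'w5')
clips(f,(435.3,-347.9),.63)
C=cloud(f); hsv=cv2.cvtColor(f['color'],cv2.COLOR_RGB2HSV).astype(int)
o=(hsv[:,:,0]>=4)&(hsv[:,:,0]<=20)&(hsv[:,:,1]>120)&(hsv[:,:,2]>50)
P=C-[435.3,-347.9,0]; c,s=np.cos(.63),np.sin(.63); X=P[:,:,0]*c+P[:,:,1]*s; Y=-P[:,:,0]*s+P[:,:,1]*c;Z=C[:,:,2]
for z0 in range(16,60,4):
    for nm,q in(('x',o&(X>40)&(X<100)&(abs(Y)<15)),):
        k=q&(Z>=z0)&(Z<z0+4); 
        if k.sum()>3: print(z0,k.sum(),np.median(X[k]).round(1),np.percentile(X[k],90).round(1))
b=(hsv[:,:,0]>=100)&(hsv[:,:,0]<=125)&(hsv[:,:,1]>120)&(X>40)&(X<100)&(abs(Y)<50)&(Z>10)&(Z<20)
print('plinth front x',np.percentile(X[b],[50,95]) if b.any() else None)
E
```

```text
clock: 11.0
tool_pos: [483.9, -312.2, 161.1]
ee_rot: [-0.0, 0.951, 0.31, -0.0]
wrist_force: [-0.1, 1.1, 0.5]
finger_gap: 0.8
gripper_force: 0.0
front 400 out [-2.8 -0.2  2.5] z [26.3 44.4 57.7] zfar 28.0 th 0.09 lat -0.5
left 897 out [-2.1 11.5 27.3] z [46.7 52.  57.1] zfar 48.8 th 1.35 lat 2.1
rear none 0
right 746 out [ 0.9 14.6 31.2] z [55.3 57.2 61.2] zfar 58.7 th 1.74 lat 2.0
24 63 62.3 63.2
28 25 59.7 62.1
40 14 59.9 60.1
44 28 60.1 60.3
48 7 60.3 60.5
52 42 61.0 61.2
56 77 59.6 60.5
plinth front x [62.82310015 65.22473703]
```

View pics/w5.png

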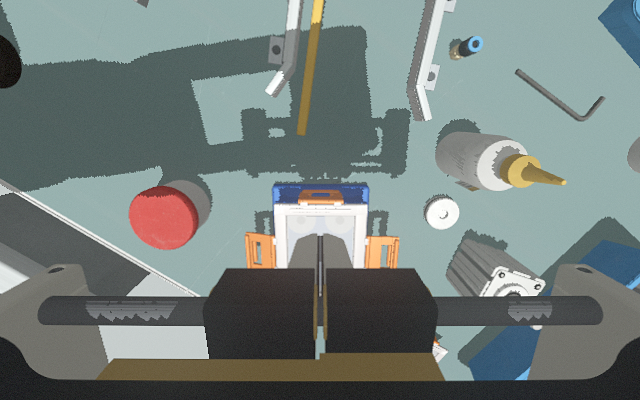

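Seen from the front, the flap stands vertical with its rib at (320,195). It measures 60 mm out along its length and 63 mm at the rib, so it is shut. The box centre is at local (-1.5,-1). Next I turn a quarter for the right clip.

```bash
python3 -m inch '[[[0,0,0],[0,0,0.186],-1],[[0,0,0],[0,0,0.186],-1],[[0,0,0],[0,0,0.186],-1],[[0,0,0],[0,0,0.186],-1],[[0,0,0],[0,0,0.186],-1],[[0,0,0],[0,0,0.186],-1],[[0,0,0],[0,0,0.186],-1],[[0,0,0],[0,0,0.186],-1],[[0,0,0],[0,0,0.083],-1],[[4,3.1,0],[0,0,0],-1],[[4,3.1,0],[0,0,0],-1],[[0,0,4],[0,0,0],-1],[[0,0,3],[0,0,0],-1],[[0,0,0],[0,0,0],-1],[[0,0,0],[0,0,0],-1]]';python3 st.py
```

```text
clock: 12.92
tool_pos: [480.4, -415.6, 92.8]
ee_rot: [0.0, 0.891, -0.454, 0.001]
wrist_force: [0.4, 0.2, -0.3]
finger_gap: 0.6
gripper_force: 0.0
t 12.93 loc [ -3.4 -81.2  92.8] toolyaw -0.943 tilt [ 0.001 -0.002] Floc [ 0.5 -0.  -0.3] gap 0.6 q6 1.63
```

```bash
python3 -m inch '[[[-0.1,-0.1,1.5],[0,0,0],-1],[[0,0,1.2],[0,0,0],-1],[[0,0,0.7],[0,0,0],-1],[[0,0,0.7],[0,0,0],-1],[[0,0,0.6],[0,0,0],-1],[[-0.1,0,0.5],[0,0,0],-1],[[-0.2,0,0.5],[0,0,0],-1],[[0,0,0],[0,0,0],-1]]';python3 st.py;  python3 -m inch '[[[-0.3,0,0.4],[0,0,0],-1],[[-0.3,0,0.4],[0,0,0],-1],[[-0.3,0,0.4],[0,0,0],-1],[[-0.2,0,0.2],[0,0,0],-1],[[0,0,0.1],[0,0,0],-1],[[0,0,0],[0,0,0],-1]]'; python3 st.py
```

```text
clock: 13.92
tool_pos: [478.5, -410.1, 33.8]
ee_rot: [-0.0, 0.891, -0.454, -0.0]
wrist_force: [-0.1, -0.3, -0.8]
finger_gap: 0.2
gripper_force: 0.0
t 13.93 loc [ -1.7 -75.7  33.8] toolyaw -0.942 tilt [-0.001  0.001] Floc [-0.3 -0.1 -0.8] gap 0.2 q6 1.63
clock: 14.68
tool_pos: [472.2, -401.3, 19.0]
ee_rot: [-0.0, 0.891, -0.454, -0.0]
wrist_force: [0.5, -0.7, 0.3]
finger_gap: 0.6
gripper_force: 0.0
t 14.68 loc [ -1.7 -64.8  19. ] toolyaw -0.942 tilt [-0.001  0.001] Floc [ 0.  -0.9  0.3] gap 0.6 q6 1.63
```

```bash
python3 -m inch '[[[-0.1,0,-0.2],[0,0,0],-1],[[-0.1,0,0],[0,0,0],-1]]'; python3 st.py;  python3 -m inch '[[[-0.1,0,0],[0,0,0],-1],[[-0.1,0,0],[0,0,0],-1]]'; python3 st.py; python3 -m inch '[[[-0.1,0,0],[0,0,0],-1],[[0,0,0],[0,0,0],-1]]'; python3 st.py
```

```text
clock: 14.92
tool_pos: [471.7, -400.5, 21.7]
ee_rot: [0.0, 0.891, -0.454, 0.001]
wrist_force: [2.7, -1.4, -0.9]
finger_gap: 0.2
gripper_force: 1.1
t 14.93 loc [ -1.6 -63.9  21.7] toolyaw -0.942 tilt [ 0.001 -0.001] Floc [ 1.3 -2.7 -0.9] gap 0.2 q6 1.63
clock: 15.18
tool_pos: [470.7, -399.3, 21.7]
ee_rot: [0.001, 0.891, -0.454, 0.001]
wrist_force: [3.4, -3.7, -1.1]
finger_gap: 0.5
gripper_force: 2.2
t 15.18 loc [ -1.6 -62.4  21.7] toolyaw -0.942 tilt [ 0.002 -0.002] Floc [ 0.5 -5.  -1.1] gap 0.5 q6 1.63
clock: 15.42
tool_pos: [469.8, -398.2, 21.6]
ee_rot: [0.0, 0.891, -0.454, 0.001]
wrist_force: [2.7, -3.8, 0.1]
finger_gap: 0.2
gripper_force: 2.5
t 15.43 loc [ -1.8 -60.9  21.6] toolyaw -0.942 tilt [ 0.001 -0.001] Floc [-0.1 -4.6  0.1] gap 0.2 q6 1.63
```

```bash
cat > chk.py <<'E'
import sys; from lid import *
# profile of a side's flap in local frame: out distance by height, on given frame
cx,cy,yaw=[float(v) for v in sys.argv[2:5]] if len(sys.argv)>4 else (435.3,-347.9,.63)
f=grab_frame('wrist'); clips(f,(cx,cy),yaw)
C=cloud(f); hsv=cv2.cvtColor(f['color'],cv2.COLOR_RGB2HSV).astype(int)
o=(hsv[:,:,0]>=4)&(hsv[:,:,0]<=20)&(hsv[:,:,1]>120)&(hsv[:,:,2]>50)
b=(hsv[:,:,0]>=100)&(hsv[:,:,0]<=125)&(hsv[:,:,1]>120)
P=C-[cx,cy,0]; c,s=np.cos(yaw),np.sin(yaw); X=P[:,:,0]*c+P[:,:,1]*s; Y=-P[:,:,0]*s+P[:,:,1]*c;Z=C[:,:,2]
A,B=dict(front=(X,Y),rear=(-X,Y),left=(Y,X),right=(-Y,X))[sys.argv[1]]
print([(z,int(k.sum()),round(float(np.median(A[k])),1)) for z in range(16,60,4) for k in [o&(A>35)&(A<100)&(abs(B)<22)&(Z>=z)&(Z<z+4)] if k.sum()>3])
k=b&(A>35)&(A<100)&(abs(B)<50)&(Z>10)&(Z<20); print('plinth',np.percentile(A[k],[50,95]).round(1) if k.any() else None)
k=(hsv[:,:,1]<60)&(Z>52)&(Z<60)&(abs(X)<75)&(abs(Y)<65); print('lid z',np.median(Z[k]).round(1),[np.median(Z[k&q]).round(1) if (k&q).any() else None for q in (X>35,X<-35,Y>30,Y<-30)])
E
python3 -m inch '[[[-0.1,0,0],[0,0,0],-1],[[0,0,0],[0,0,0],-1]]';python3 st.py; python3 -m inch '[[[1.5,0,0],[0,0,0],-1],[[1,0,-4],[0,0,0],-1],[[0,0,-5],[0,0,0],-1],[[-1,0,-4],[0,0,0],-1],[[0,0,0],[0,0,0],-1],[[0,0,0],[0,0,0],-1]]'; python3 chk.py right
```

```text
clock: 15.68
tool_pos: [469.1, -397.2, 21.6]
ee_rot: [0.0, 0.891, -0.454, 0.001]
wrist_force: [3.0, -4.3, 0.9]
finger_gap: 0.2
gripper_force: 2.5
t 15.68 loc [ -1.8 -59.7  21.6] toolyaw -0.942 tilt [ 0.001 -0.001] Floc [-0.1 -5.2  0.9] gap 0.2 q6 1.63
clock: 16.42
tool_pos: [476.6, -407.5, 150.0]
ee_rot: [-0.001, 0.891, -0.454, -0.002]
wrist_force: [0.7, 0.6, -0.6]
finger_gap: 0.4
gripper_force: 0.0
front 60 out [-3.7 -1.9 -0.3] z [48.4 56.5 57.7] zfar 56.6 th -2.82 lat -12.0
left 36 out [27.  29.2 32.5] z [47.1 49.1 51. ] zfar 50.0 th 1.44 lat -1.1
rear 46 out [-0.3  1.7  3.2] z [52.8 56.7 57.9] zfar 56.7 th 2.35 lat -10.2
right 554 out [-3.4 -1.5  1.2] z [26.  44.7 57.2] zfar 28.3 th -0.04 lat -1.7
[(24, 119, 51.1), (28, 48, 48.7), (32, 16, 48.9), (36, 22, 48.9), (40, 46, 48.9), (44, 59, 48.8), (48, 57, 49.0), (52, 61, 49.5), (56, 98, 48.3)]
plinth [50.9 54.4]
lid z 56.0 [np.float64(56.1), np.float64(56.0), None, np.float64(56.3)]
```

```bash
python3 -m inch '[[[-5.1,0,0],[0,0,0],-1],[[-5.1,0,0],[0,0,0],-1],[[-5.1,0,0],[0,0,0],-1],[[0,0,3],[0,0,0],-1],[[0,0,4],[0,0,0],-1],[[0,0,1.5],[0,0,0],-1],[[0,0,0.8],[0,0,0],-1],[[0,0,0.7],[0,0,0],-1],[[0,0,0],[0,0,0],-1]]';python3 st.py
```

```text
clock: 17.6
tool_pos: [387.8, -285.3, 51.3]
ee_rot: [0.0, 0.891, -0.454, 0.0]
wrist_force: [0.2, 0.3, 0.2]
finger_gap: 0.4
gripper_force: 0.0
t 17.6 loc [-1.5 78.6 51.3] toolyaw -0.942 tilt [ 0. -0.] Floc [0.4 0.1 0.2] gap 0.4 q6 1.65
```

```bash
python3 -m inch '[[[0,0,0.7],[0,0,0],-1],[[0.1,0,0.7],[0,0,0],-1],[[0.3,0,0.4],[0,0,0],-1],[[0.3,0,0.4],[0,0,0],-1],[[0.2,0,0.3],[0,0,0],-1],[[0.2,0,0.3],[0,0,0],-1],[[0.1,0,0.1],[0,0,0],-1],[[0,0,0],[0,0,0],-1]]';python3 st.py;  python3 -m inch '[[[0.1,0,0],[0,0,0],-1],[[0.1,0,0],[0,0,0],-1]]'; python3 st.py;  python3 -m inch '[[[0.1,0,0],[0,0,0],-1],[[0.1,0,0],[0,0,0],-1]]'; python3 st.py; python3 -m inch '[[[0.1,0,0],[0,0,0],-1],[[0.1,0,0],[0,0,0],-1]]'; python3 st.py
```

```text
clock: 18.6
tool_pos: [395.6, -295.8, 25.9]
ee_rot: [0.001, 0.891, -0.454, 0.001]
wrist_force: [-7.0, 6.7, 36.7]
finger_gap: 0.2
gripper_force: 22.1
t 18.6 loc [-1.4 65.5 25.9] toolyaw -0.942 tilt [ 0.002 -0.003] Floc [-1.7  9.5 36.7] gap 0.2 q6 1.64
clock: 18.85
tool_pos: [395.6, -295.8, 25.8]
ee_rot: [-0.0, 0.891, -0.454, -0.0]
wrist_force: [-11.8, 12.6, 43.1]
finger_gap: 0.7
gripper_force: 26.6
t 18.85 loc [-1.4 65.5 25.8] toolyaw -0.942 tilt [-0.  0.] Floc [-2.1 17.2 43.1] gap 0.7 q6 1.64
clock: 19.1
tool_pos: [395.6, -295.7, 25.0]
ee_rot: [-0.001, 0.891, -0.454, -0.002]
wrist_force: [-11.0, 13.6, 35.4]
finger_gap: 0.4
gripper_force: 21.1
t 19.1 loc [-1.3 65.5 25. ] toolyaw -0.942 tilt [-0.003  0.003] Floc [-0.9 17.5 35.4] gap 0.4 q6 1.64
clock: 19.35
tool_pos: [396.5, -297.1, 21.8]
ee_rot: [-0.001, 0.891, -0.454, -0.003]
wrist_force: [-3.1, 5.1, 3.1]
finger_gap: 0.6
gripper_force: 3.2
t 19.35 loc [-1.4 63.9 21.8] toolyaw -0.942 tilt [-0.004  0.005] Floc [0.5 6.  3.1] gap 0.6 q6 1.64
```

The finger pressed on the rib before slipping outside it, so I back off and check the clip and lid.

```bash
python3 -m inch '[[[0.1,0,0],[0,0,0],-1],[[0,0,0],[0,0,0],-1]]';python3 st.py; python3 -m inch '[[[-1.5,0,0],[0,0,0],-1],[[-1,0,-4],[0,0,0],-1],[[-2,0,-5],[0,0,0],-1],[[-5,0,-4],[0,0,0],-1],[[-5,0,-3],[0,0,0],-1],[[-2,0,0],[0,0,0],-1],[[0,0,0],[0,0,0],-1],[[0,0,0],[0,0,0],-1]]'; python3 chk.py left; python3 st.py
```

```text
clock: 19.6
tool_pos: [397.0, -298.0, 21.3]
ee_rot: [-0.001, 0.891, -0.454, -0.003]
wrist_force: [-3.2, 4.5, 2.6]
finger_gap: 0.5
gripper_force: 2.9
t 19.6 loc [-1.5 62.9 21.3] toolyaw -0.942 tilt [-0.004  0.005] Floc [0.1 5.5 2.6] gap 0.5 q6 1.64
clock: 20.6
tool_pos: [302.9, -168.5, 181.2]
ee_rot: [0.0, 0.891, -0.454, 0.0]
wrist_force: [0.5, -0.4, -0.0]
finger_gap: 0.3
gripper_force: 0.0
front none 0
left 441 out [-3.8 -0.8  1.5] z [26.6 55.9 58.1] zfar 28.0 th 0.02 lat -1.4
rear none 0
right none 0
[(24, 96, 51.1), (28, 69, 50.4), (32, 4, 50.6), (52, 40, 49.9), (56, 204, 48.9)]
plinth [50.7 53.2]
lid z 56.5 [np.float64(56.4), np.float64(56.4), np.float64(56.5), None]
t 20.65 loc [ -1.3 222.8 181. ] toolyaw -0.942 tilt [-0. -0.] Floc [-0.3  0.2  0.4] gap 0.3 q6 1.68
```

The left flap also reads vertical, with the rib at 51 mm and the hinge at 50 mm, and the lid is seated at z 56. Next I go behind the box, turn to the dock's yaw, and take the overview.

```bash
python3 -m inch '[[[5.1,3.1,0],[0,0,0],0.1],[[5.1,3.1,0],[0,0,0],0.1],[[5.1,3.1,0],[0,0,0],0.1],[[5.1,3.1,0],[0,0,0],0.1],[[0,0,0],[0,0,-0.186],0.1],[[0,0,0],[0,0,-0.186],0.1],[[0,0,0],[0,0,-0.186],0.1],[[0,0,0],[0,0,-0.186],0.1],[[0,0,0],[0,0,-0.186],0.1],[[0,0,0],[0,0,-0.186],0.1],[[0,0,0],[0,0,-0.186],0.1],[[0,0,0],[0,0,-0.113],0.1],[[0,0,0],[0,0,0],0.1],[[0,0,0],[0,0,0],0.1]]'
cat > view.py <<'E'
from lid import *
import sys
f=grab_frame('wrist'); C=cloud(f); hsv=cv2.cvtColor(f['color'],cv2.COLOR_RGB2HSV)
# lid by depth: contour of z 50..60 region near the box (clips shut: only lid + hinges there)
c0=[float(v) for v in sys.argv[1:3]]
M=((C[:,:,2]>51)&(C[:,:,2]<60)&(np.hypot(C[:,:,0]-c0[0],C[:,:,1]-c0[1])<95)).astype(np.uint8)
M=cv2.morphologyEx(M,cv2.MORPH_CLOSE,np.ones((5,5)))
n,l,st,ce=cv2.connectedComponentsWithStats(M); i=1+st[1:,4].argmax()
print('px',ce[i].round(),st[i])
k=max(cv2.findContours((l==i).astype(np.uint8),0,1)[0],key=len).reshape(-1,2)
r=cv2.minAreaRect(onz(f,k,56.)[:,:2].astype(np.float32)); bx=cv2.boxPoints(r); e,e2=bx[1]-bx[0],bx[2]-bx[1]
e=e if np.hypot(*e)>np.hypot(*e2) else e2; yaw=np.arctan2(e[1],e[0]); yaw=(yaw-.55+np.pi/2)%np.pi-np.pi/2+.55
D=np.array([632,-254]); a=.473; ex=np.array([np.cos(a),np.sin(a)]); ey=np.array([-ex[1],ex[0]])
d=np.array(r[0])-D; t=robot.get_obs()['tool_pos'][:2]-D
print('lid',np.round(r[0],1),np.round(r[1],1),'yaw',round(float(yaw),3),'in dock frame',(d@ex).round(1),(d@ey).round(1),'tcp in dock',(t@ex).round(1),(t@ey).round(1),robot.get_obs()['tool_pos'][2].round(1))
Y=(hsv[:,:,0]>=20)&(hsv[:,:,0]<=32)&(hsv[:,:,1]>140)&(hsv[:,:,2]>90)&(C[:,:,2]>40)
Q=(C[:,:,:2]-D); U,W=Q@ex,Q@ey; Y&=(U>-115)&(U<60)&(abs(W-42)<18)
if Y.sum()>10: print('catch y',np.median(W[Y]).round(1),'tip',np.percentile(U[Y],1).round(1),'z',np.percentile(C[:,:,2][Y],[10,50,90]).round(1), 'z near nose',np.median(C[:,:,2][Y&(U<-60)]).round(1))
save(f,sys.argv[3])
E
python3 view.py 435 -350 w6
```

```text
clock: 22.4
tool_pos: [322.2, -406.2, 180.6]
ee_rot: [-0.001, 0.972, 0.233, -0.0]
wrist_force: [-0.8, -0.4, -0.3]
finger_gap: 51.3
gripper_force: 0.0
px [320.  65.] [  260     0   119   139 13888]
lid [ 433.8 -351.8] [122.5 105.9] yaw 0.625 in dock frame -221.0 3.2 tcp in dock -345.1 5.7 180.7
```

View pics/w6.png

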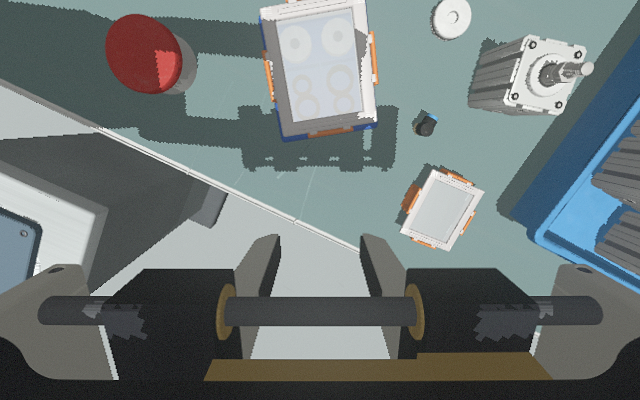

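The last overview shows the box upright at (320,65) with all clips flat and yaw 0.625. In the dock frame it sits at (-221,+3), turned 0.15. I will push with two fingers about 40 mm apart, low on the rear plinth, with the tool centre at dock y = -12.

```bash
python3 -m inch '[[[3,1.8,0],[0,0,0],-0.14],[[0,0,4],[0,0,0],-0.14],[[0,0,5],[0,0,0],-0.14],[[0,0,4],[0,0,0],-0.14],[[0,0,2.5],[0,0,0],-0.14],[[0,0,1.2],[0,0,0],-0.14],[[0,0,0],[0,0,0],-0.14],[[0,0,0],[0,0,0],-0.14]]'; python3 st.py 632 -254 .473
```

```text
clock: 23.45
tool_pos: [357.6, -409.1, 15.4]
ee_rot: [0.001, 0.972, 0.234, 0.0]
wrist_force: [-0.4, -0.9, 0.9]
finger_gap: 40.2
gripper_force: 0.0
t 23.45 loc [-315.   -13.1   15.4] toolyaw 0.472 tilt [ 0.001 -0.002] Floc [-0.8 -0.6  0.9] gap 40.2 q6 0.04
```

```bash
python3 -m inch '[[[0.5,0,0.5],[0,0,0],-0.14],[[0.6,0,0],[0,0,0],-0.14],[[0.6,0,0],[0,0,0],-0.14],[[0.6,0,0],[0,0,0],-0.14],[[0.6,0,0],[0,0,0],-0.14],[[0.6,0,0],[0,0,0],-0.14],[[0.6,0,0],[0,0,0],-0.14],[[0.6,0,0],[0,0,0],-0.14],[[0.6,0,0],[0,0,0],-0.14],[[0,0,0],[0,0,0],-0.14]]'; python3 st.py 632 -254 .473; python3 view.py 470 -333 w7
```

```text
clock: 24.7
tool_pos: [404.1, -383.9, 9.4]
ee_rot: [-0.0, 0.972, 0.235, -0.0]
wrist_force: [-2.5, 0.8, 2.8]
finger_gap: 39.9
gripper_force: 1.5
t 24.7 loc [-262.   -11.8    9.4] toolyaw 0.474 tilt [-0.001  0.   ] Floc [-1.8  1.8  2.8] gap 39.9 q6 0.14
px [290. 123.] [  149     0   272   297 62270]
lid [ 454.4 -347.5] [129.9 105.5] yaw 0.553 in dock frame -200.7 -2.4 tcp in dock -262.0 -11.8 9.4
```

```bash
python3 -m inch '[[[0.6,0,-0.1],[0,0,0],-0.14],[[0.6,0,0],[0,0,0],-0.14],[[0.6,0,0],[0,0,0],-0.14],[[0.6,0,0],[0,0,0],-0.14],[[0,0,0],[0,0,0],-0.14]]'; python3 st.py 632 -254 .473; cat > edge.py <<'E'
from lid import *
from scipy import stats
f=grab_frame('wrist'); C=cloud(f); D=np.array([632,-254]); a=.473; ex=np.array([np.cos(a),np.sin(a)]); ey=np.array([-ex[1],ex[0]])
Q=C[:,:,:2]-D; U,W,Z=Q@ex,Q@ey,C[:,:,2]
t=robot.get_obs()['tool_pos'][:2]-D; tx=t@ex
hsv=cv2.cvtColor(f['color'],cv2.COLOR_RGB2HSV).astype(int)
m=(Z>52)&(Z<59)&(hsv[:,:,1]<70)&(U>tx+20)&(U<tx+150)&(abs(W)<75)
u,w=U[m],W[m]
def line(bins,val,fn):
    P=[]
    for b0 in bins:
        k=(val[0]>=b0)&(val[0]<b0+6)
        if k.sum()>8: P.append((b0+3,fn(val[1][k])))
    P=np.array(P); r=stats.theilslopes(P[:,1],P[:,0]); return r[0],r[1],len(P),P
s,i,n,P=line(np.arange(tx+30,tx+120,6),(u,w),lambda x:np.percentile(x,99)); print('left edge slope',round(s,3),'y at',round(tx+75),(i+s*(tx+75)).round(1),n)
s,i,n,P=line(np.arange(tx+30,tx+120,6),(u,w),lambda x:np.percentile(x,1)); print('right edge slope',round(s,3),'y',(i+s*(tx+75)).round(1),n)
s,i,n,P=line(np.arange(-40,40,6),(w,u),lambda x:np.percentile(x,99)); print('front edge slope',round(-s,3),'x at y=0',i.round(1),'-> centre x',(i-58).round(1),n,'tcp x',tx.round(1))
Y=(hsv[:,:,0]>=20)&(hsv[:,:,0]<=32)&(hsv[:,:,1]>140)&(hsv[:,:,2]>90)&(Z>40)&(U>-115)&(U<60)&(abs(W-42)<18)
if Y.sum()>10:
    q=U[Y]<41
    s=stats.theilslopes(Z[Y][q][::5],U[Y][q][::5])[0]; print('catch y',np.median(W[Y]).round(1),'tip',np.percentile(U[Y],1).round(1),'slope',round(-s,3),'n',Y.sum())
E
python3 edge.py
```

```text
clock: 25.38
tool_pos: [426.7, -372.8, 10.4]
ee_rot: [0.0, 0.972, 0.234, 0.001]
wrist_force: [0.6, 0.4, 0.3]
finger_gap: 40.0
gripper_force: 0.0
t 25.38 loc [-236.9  -12.3   10.4] toolyaw 0.473 tilt [ 0.001 -0.   ] Floc [0.7 0.1 0.3] gap 40.0 q6 0.18
left edge slope 0.023 y at -162 41.7 15
right edge slope 0.017 y -52.0 15
front edge slope 0.004 x at y=0 -115.0 -> centre x -173.0 14 tcp x -237.0
```

```bash
cat >> edge.py <<'E'
b=(hsv[:,:,0]>=100)&(hsv[:,:,0]<=128)&(hsv[:,:,1]>110)&(abs(W)<70)&(U>tx+60)&(U<tx+180)
for lo,hi in((8,20),(48,60)):
    for w0 in(-40,30):
        k=(b if lo<40 else (U>tx+60)&(U<tx+180))&(Z>lo)&(Z<hi)&(W>w0)&(W<w0+10)
        if k.sum()>3: print('z',lo,'y',w0,'max x',np.percentile(U[k],98).round(1),k.sum())
E
python3 edge.py
```

```text
left edge slope 0.023 y at -162 41.7 15
right edge slope 0.016 y -51.9 15
front edge slope 0.003 x at y=0 -115.0 -> centre x -173.0 14 tcp x -237.1
z 48 y -40 max x -115.0 4153
z 48 y 30 max x -115.5 4371
```

The lid's front edge is just outside the wrist view, so that edge reading doesn't count. The box is aligned within 0.02 rad and sits about 5 mm to the right. I keep pushing, drifting slightly left.

```bash
python3 -m inch '[[[0.5,-0.04,0],[0,0,0],-0.14],[[0.5,-0.04,0],[0,0,0],-0.14],[[0.5,-0.04,0],[0,0,0],-0.14],[[0.5,-0.04,0],[0,0,0],-0.14],[[0.5,-0.04,0],[0,0,0],-0.14],[[0.5,-0.04,0],[0,0,0],-0.14],[[0.5,-0.04,0],[0,0,0],-0.14],[[0.5,-0.04,0],[0,0,0],-0.14],[[0.5,-0.04,0],[0,0,0],-0.14],[[0.5,-0.04,0],[0,0,0],-0.14]]'; python3 st.py 632 -254 .473; python3 edge.py
```

```text
clock: 26.72
tool_pos: [467.8, -347.6, 10.6]
ee_rot: [0.0, 0.972, 0.234, -0.001]
wrist_force: [-5.3, -3.1, 1.2]
finger_gap: 40.0
gripper_force: 3.0
t 26.73 loc [-188.8   -8.5   10.6] toolyaw 0.473 tilt [-0.001 -0.001] Floc [-6.2 -0.4  1.2] gap 40.0 q6 0.27
left edge slope -0.024 y at -113 44.0 15
right edge slope -0.002 y -48.7 15
front edge slope -0.0 x at y=0 -67.0 -> centre x -125.0 14 tcp x -188.2
catch y 39.3 tip -96.2 slope 0.186 n 3137
z 48 y -40 max x -67.2 4259
z 48 y 30 max x -67.3 4370
```

```bash
python3 -m inch '[[[0.5,0.05,0],[0,0,0],-0.14],[[0.5,0.05,0],[0,0,0],-0.14],[[0.5,0.05,0],[0,0,0],-0.14],[[0.5,0.05,0],[0,0,0],-0.14],[[0.5,0.05,0],[0,0,0],-0.14],[[0.5,0.05,0],[0,0,0],-0.14]]'; python3 st.py 632 -254 .473;python3 -m inch '[[[0.5,0.05,0],[0,0,0],-0.14],[[0.5,0.05,0],[0,0,0],-0.14],[[0.5,0,0],[0,0,0],-0.14],[[0.5,0,0],[0,0,0],-0.14],[[0.5,0,0],[0,0,0],-0.14],[[0.5,0,0],[0,0,0],-0.14]]'; python3 st.py 632 -254 .473; python3 edge.py
```

```text
clock: 27.52
tool_pos: [495.0, -336.1, 10.5]
ee_rot: [-0.0, 0.972, 0.234, -0.001]
wrist_force: [-8.2, -1.4, 4.1]
finger_gap: 40.1
gripper_force: 3.9
t 27.52 loc [-159.3  -10.7   10.5] toolyaw 0.473 tilt [-0.003 -0.   ] Floc [-7.9  2.5  4.1] gap 40.1 q6 0.32
clock: 28.28
tool_pos: [521.9, -323.2, 10.5]
ee_rot: [-0.001, 0.972, 0.234, -0.002]
wrist_force: [-8.8, -2.2, 5.0]
finger_gap: 40.6
gripper_force: 4.2
t 28.27 loc [-129.5  -11.4   10.5] toolyaw 0.473 tilt [-0.003  0.   ] Floc [-8.8  2.   5. ] gap 40.6 q6 0.36
left edge slope 0.02 y at -54 42.4 15
right edge slope 0.019 y -50.3 15
front edge slope 0.002 x at y=0 -7.7 -> centre x -65.7 14 tcp x -128.8
catch y 40.2 tip -94.4 slope 0.081 n 5140
z 48 y -40 max x -7.8 4228
z 48 y 30 max x -8.0 4398
```

```bash
python3 -m inch '[[[0.5,0,0],[0,0,0],-0.14],[[0.5,0,0],[0,0,0],-0.14],[[0.5,0,0],[0,0,0],-0.14],[[0.5,0,0],[0,0,0],-0.14],[[0.5,0,0],[0,0,0],-0.14],[[0.5,0,0],[0,0,0],-0.14],[[0.5,0,0],[0,0,0],-0.14],[[0.5,0,0],[0,0,0],-0.14]]'; python3 st.py 632 -254 .473;python3 -m inch '[[[0.4,0,0],[0,0,0],-0.14],[[0.3,0,0],[0,0,0],-0.14],[[0.2,0,0],[0,0,0],-0.14],[[0,0,0],[0,0,0],-0.14]]'; python3 st.py 632 -254 .473; python3 edge.py
```

```text
clock: 29.32
tool_pos: [556.4, -304.4, 10.4]
ee_rot: [-0.001, 0.972, 0.235, -0.003]
wrist_force: [-11.2, -0.8, 8.0]
finger_gap: 40.2
gripper_force: 5.2
t 29.32 loc [-90.3 -10.4  10.4] toolyaw 0.474 tilt [-0.006  0.001] Floc [-10.3   4.4   8. ] gap 40.2 q6 0.42
clock: 29.82
tool_pos: [565.0, -300.1, 10.2]
ee_rot: [-0.001, 0.972, 0.234, -0.002]
wrist_force: [-7.6, -0.2, 5.3]
finger_gap: 39.9
gripper_force: 3.7
t 29.82 loc [-80.6 -10.5  10.2] toolyaw 0.473 tilt [-0.004  0.002] Floc [-6.9  3.3  5.3] gap 39.9 q6 0.44
left edge slope 0.012 y at -6 39.7 15
right edge slope 0.002 y -49.9 15
front edge slope -0.0 x at y=0 41.0 -> centre x -17.0 14 tcp x -80.7
catch y 41.3 tip -67.2 slope -0.005 n 4331
z 48 y -40 max x 40.8 4311
z 48 y 30 max x 40.7 4423
```

```bash
python3 -m inch '[[[0.2,0,0],[0,0,0],-0.14],[[0.2,0,0],[0,0,0],-0.14],[[0,0,0],[0,0,0],-0.14]]'; python3 st.py 632 -254 .473;python3 -m inch '[[[0.15,0,0],[0,0,0],-0.14],[[0.15,0,0],[0,0,0],-0.14],[[0,0,0],[0,0,0],-0.14]]'; python3 st.py 632 -254 .473
```

```text
clock: 30.25
tool_pos: [568.5, -298.2, 10.2]
ee_rot: [-0.001, 0.972, 0.234, -0.002]
wrist_force: [-7.7, 0.4, 5.2]
finger_gap: 39.7
gripper_force: 3.7
t 30.25 loc [-76.7 -10.5  10.2] toolyaw 0.473 tilt [-0.004  0.002] Floc [-6.7  3.8  5.2] gap 39.7 q6 0.44
clock: 30.62
tool_pos: [569.5, -297.8, 10.2]
ee_rot: [-0.001, 0.972, 0.235, -0.004]
wrist_force: [-13.2, -3.0, 6.2]
finger_gap: 40.1
gripper_force: 6.9
t 30.62 loc [-75.6 -10.5  10.2] toolyaw 0.473 tilt [-0.008  0.001] Floc [-13.1   3.4   6.2] gap 40.1 q6 0.45
```

```bash
python3 edge.py | grep catch; python3 -m inch '[[[0.1,0,0],[0,0,0],-0.14],[[0,0,0],[0,0,0],-0.14]]'; python3 st.py 632 -254 .473
```

```text
catch y 41.4 tip -66.0 slope -0.017 n 4287
clock: 30.92
tool_pos: [569.5, -297.8, 10.1]
ee_rot: [-0.001, 0.972, 0.235, -0.004]
wrist_force: [-17.7, -4.5, 9.1]
finger_gap: 40.1
gripper_force: 8.4
t 30.93 loc [-75.6 -10.5  10.1] toolyaw 0.474 tilt [-0.009  0.001] Floc [-17.8   4.    9.1] gap 40.1 q6 0.45
```

Force builds at tcp -75.6, so the box is against the stop. I retreat straight back, then rise and check the catch.

```bash
python3 -m inch '[[[-2,0,0],[0,0,0],-0.14],[[-5,0,0],[0,0,0],-0.14],[[-5,0,0],[0,0,0],-0.14],[[-5,0,-1],[0,0,0],-0.14],[[0,0,-5],[0,0,0],-0.14],[[0,0,-5],[0,0,0],-0.14],[[0,0,-4],[0,0,0],-0.14],[[0,0,0],[0,0,0],-0.14],[[0,0,0],[0,0,0],-0.14]]'; python3 edge.py; cat > fin.py <<'E'
from lid import *
f=grab_frame('wrist'); save(f,'w9'); C=cloud(f); D=np.array([632,-254]); a=.473; ex=np.array([np.cos(a),np.sin(a)]); ey=np.array([-ex[1],ex[0]])
Q=C[:,:,:2]-D; U,W,Z=Q@ex,Q@ey,C[:,:,2]; hsv=cv2.cvtColor(f['color'],cv2.COLOR_RGB2HSV).astype(int)
Y=(hsv[:,:,0]>=20)&(hsv[:,:,0]<=32)&(hsv[:,:,1]>140)&(Z>35)&(U>-120)&(U<70)&(abs(W-42)<18)
print('catch top',[(u,np.percentile(Z[k],90).round(1),int(k.sum())) for u in range(-100,50,15) for k in [Y&(U>=u)&(U<u+15)] if k.sum()>5])
M=(Z>52)&(Z<60)&(abs(U)<90)&(abs(W)<60)&(hsv[:,:,1]<70)&~Y
for w0 in(-40,-10,10,25):
    k=M&(W>w0)&(W<w0+10); print('lid y',w0,'x',np.percentile(U[k],[0.5,99.5]).round(1))
b=(hsv[:,:,0]>=100)&(hsv[:,:,0]<=128)&(hsv[:,:,1]>110)&(abs(W)<60)&(Z>8)&(Z<22)&(U<-40)&(U>-90); print('plinth rear',np.percentile(U[b],2).round(1) if b.any() else None)
o=(hsv[:,:,0]>=4)&(hsv[:,:,0]<=19)&(hsv[:,:,1]>120)&(hsv[:,:,2]>50)&(abs(U)<110)&(abs(W)<100)&(Z>15)
print('orange extents U',np.percentile(U[o],[1,99]).round(1),'W',np.percentile(W[o],[1,99]).round(1))
print('lid z corners',[np.median(Z[M&q]).round(1) for q in((U>20)&(W>10),(U>20)&(W<-10),(U<-20)&(W>10),(U<-20)&(W<-10))])
E
python3 fin.py
```

```text
clock: 32.05
tool_pos: [422.8, -374.2, 159.8]
ee_rot: [-0.0, 0.972, 0.234, 0.0]
wrist_force: [0.7, 1.0, -0.8]
finger_gap: 40.2
gripper_force: 0.0
catch top [(-100, np.float64(69.2), 51), (-85, np.float64(68.0), 32)]Traceback (most recent call last):
  File "edge.py", line 15, in <module>
    s,i,n,P=line(np.arange(tx+30,tx+120,6),(u,w),lambda x:np.percentile(x,99)); print('left edge slope',round(s,3),'y at',round(tx+75),(i+s*(tx+75)).round(1),n)
            ~~~~^^^^^^^^^^^^^^^^^^^^^^^^^^^^^^^^^^^^^^^^^^^^^^^^^^^^^^^^^^^^^^
  File "edge.py", line 14, in line
    P=np.array(P); r=stats.theilslopes(P[:,1],P[:,0]); return r[0],r[1],len(P),P
                                       ~^^^^^
IndexError: too many indices for array: array is 1-dimensional, but 2 were indexed
Traceback (most recent call last):
  File "fin.py", line 8, in <module>
    k=M&(W>w0)&(W<w0+10); print('lid y',w0,'x',np.percentile(U[k],[0.5,99.5]).round(1))
                                               ~~~~~~~~~~~~~^^^^^^^^^^^^^^^^^
IndexError: index -1 is out of bounds for axis 0 with size 0
```

```bash
python3 -m inch '[[[4,0,-3],[0,0,0],-0.14],[[5,0,-2],[0,0,0],-0.14],[[5,0,0],[0,0,0],-0.14],[[0,0,0],[0,0,0],-0.14],[[0,0,0],[0,0,0],-0.14]]'; python3 fin.py
```

```text
clock: 32.78
tool_pos: [546.8, -310.4, 208.5]
ee_rot: [-0.001, 0.972, 0.235, -0.001]
wrist_force: [0.9, -0.9, -0.4]
finger_gap: 40.3
gripper_force: 0.0
catch top [(-100, np.float64(68.4), 9), (-55, np.float64(65.4), 6)]
lid y -40 x [-56.6  57.4]
lid y -10 x [-57.9  62.7]
lid y 10 x [-58.9  62.8]
lid y 25 x [-57.9  57.4]
plinth rear -65.3
orange extents U [-80.   61.9] W [-60.1  48.9]
lid z corners [np.float64(55.5), np.float64(55.7), np.float64(55.6), np.float64(55.7)]
```

```bash
sed -i 's/>=20)&(hsv\[:,:,0\]<=32)&(hsv\[:,:,1\]>140)/>=16)\&(hsv[:,:,0]<=35)\&(hsv[:,:,1]>90)/; s/<=19)&(hsv\[:,:,1\]>120)/<=15)\&(hsv[:,:,1]>120)\&((W<35)|(U>-50))/' fin.py; cat >> fin.py <<'E'
clips(f,D+ex*-0.5+ey*-2.5,a)
E
python3 fin.py; python3 -c "
from h import *
o=robot.get_obs();print(o['clock'])"
```

```text
catch top [(-100, np.float64(69.2), 67), (-85, np.float64(69.4), 117), (-70, np.float64(69.3), 112), (-55, np.float64(69.4), 113), (-40, np.float64(69.2), 113), (-25, np.float64(69.4), 123), (-10, np.float64(69.5), 134), (5, np.float64(69.2), 128), (20, np.float64(69.4), 134), (35, np.float64(71.7), 162)]
lid y -40 x [-57.2  58.2]
lid y -10 x [-57.2  57. ]
lid y 10 x [-58.8  62.4]
lid y 25 x [-57.2  57.1]
plinth rear -65.7
orange extents U [-61.7  61.7] W [-56.2  49. ]
lid z corners [np.float64(55.5), np.float64(55.7), np.float64(55.6), np.float64(55.7)]
front 104 out [-1.3  0.5  1.7] z [55.3 56.8 58.1] zfar 57.0 th 2.71 lat 1.6
left 62 out [-3.9 -2.2  1. ] z [56.2 68.1 69.3] zfar 66.9 th -3.0 lat -0.5
rear 99 out [-2.6 -0.6  0.7] z [55.3 56.9 58.4] zfar 56.8 th 2.9 lat -1.5
right 109 out [-0.9  1.3  2.9] z [55.1 57.  58.1] zfar 56.6 th 2.42 lat 5.3
32.875
```

The catch top is level along its whole length at 69.4 mm, so it has dropped. The lid is at z 56 and spans ±58 mm about home, all flaps are flat, and the robot is clear. I hand the job in.

```bash
python3 -c "
from rig import job
print(job.job_done())"
```

```text
the job is handed in; nothing more can be done
None
```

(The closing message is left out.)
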